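Build the heat-sink stack on a board fixture and check its height with a bridge gauge

TASK

On the circuit-board fixture, thread the copper collar and then the blue finned heat-sink ring down the post, each fully home, and let go of each. Then take the height gauge with the yellow grip off its sloping rest and lower it gently over the stack, upright and centred, both legs flat on the bare aluminium, so that its sprung foot rests on the heat sink and reads the height of the stack. Leave the gauge standing there and leave everything else where it is.

Things in the scene. Friction and masses are not known exactly. Their poses are not given: they have to be found in the camera images.
- fixture: Fixed aluminium plate 190 (x) by 170 (y) by 10 mm; origin under its centre on the table, z up. A bare lane, |x| < 30 mm, runs all along its y axis through the post. Both sides of the lane carry green circuit board with parts from |x| = 38 mm out, up to 40 mm above the table, and three clamp posts with red tops, up to 60 mm, from |x| = 42 mm: fingers and gauge legs fit only along the lane.
- post_base (a point): Foot of the upright steel post, on the plate's top face at the fixture's centre (10 mm above the table); axes as the fixture. The post is 14 mm in diameter and 24 mm tall, its top 5 mm tapering to 6 mm.
- copper_collar: Loose copper ring lying flat, 44 mm outside diameter, 20 mm bore, 8 mm high, 60 g. Origin: centre of its underside, z up its axis. It goes on the post first.
- heat_sink: Loose dark blue ring with light blue fins, lying flat, 50 mm outside diameter (fins 51 mm), 20 mm bore, 22 mm high, 90 g. Origin: centre of its underside, z up its axis. It goes on the post second, on the copper collar; the stack is then 30 mm high, 6 mm higher than the post.
- gauge: Loose bridge gauge, 0.43 kg (+-20 %). Origin midway between the soles of its legs, z up its stem. Dark legs 30 (x) by 16 (y) by 55 mm high at y = +-45 mm (74 mm clear between); bridge bar 30 by 106 by 14 mm on them (z 55 to 69 mm); round dial on the bar's +x face (to x = 22, z 35 to 69 mm). It starts leaning in the rest, stem 35 degrees from vertical, top towards the rest's -x.
- grip (a point): Centre of the gauge's yellow square grip column, 24 by 24 mm, 46 mm long, which stands on the middle of the bar (gauge z = 69 to 115 mm); this point is at gauge z = 92 mm; axes as the gauge.
- foot (a joint): Reading of the gauge, m: height of the sprung foot (a 30 mm steel disc, 6 mm thick, on the gauge's stem axis) above the soles of the legs. 0 = fully down, level with the soles; it grows as the foot is pushed up, to 0.045. The spring pushes it down with 0.4 N at 0 and 1.0 N at 0.030.
- rest: Fixed grey sloping rest for the gauge on a base 120 (x) by 130 (y) by 8 mm; origin at the centre of the base's underside, z up. Two ledges and backs under the gauge's legs only, sloping 35 degrees; the leaning gauge's origin is 50 mm above the rest's origin. The gauge is drawn out along its own stem; nothing stands above it.
- mat: Fixed blue mat 230 (x) by 170 (y) by 3 mm, origin at the centre of its underside. The copper collar, the heat sink, the spare collar and the standoff stand on it. The mat and the rest may change sides (left or right of the fixture).
- spare_collar: Loose grey plastic ring on the mat, 44 mm outside diameter, 20 mm bore, 14 mm high, origin at the centre of its underside. Not needed: leave it.
- standoff: Loose brass cylinder standing on the mat, 14 mm in diameter, 22 mm high, origin under its centre. Leave it.
- bottle: Loose white bottle with blue cap, 52 mm in diameter, 130 mm high, origin under its centre, beyond the fixture. Leave it.
- jar: Loose amber jar, 52 mm in diameter, 50 mm high, origin under its centre. Leave it.
- spool: Loose solder spool standing on its flange, 54 mm in diameter, 44 mm high, origin under its centre. Leave it.
- screwdriver: Loose red-handled screwdriver lying on the table at the left, along its x axis. Leave it.
- multimeter: Loose yellow and black multimeter lying flat, 150 (x) by 75 by 39 mm, origin under its centre. Leave it.
Mind the look-alikes: they are no part of the job. Several things have the shape of the heat_sink; the one meant has the colours described above. What is meant by the gauge is not pink, and is the larger of those in its own colour.

How it is judged:
By the outcome, as a careful person would: the job done as asked, in the order asked, and still so for the second after the job is handed in, with the robot touching nothing.
It also fails if it takes over 72 s, if anything falls off the work surface, if the arm or the gripper's body presses on something with over 40 N, if the wrist force passes 120 N, or if a joint passes its speed limit or range.

ROBOT

A 6-joint arm with a two-finger parallel gripper is mounted at the origin on the work surface. World frame = base frame: x ahead of the robot, y to its left, z up, the work surface at z = 0. Lengths are in m, angles in degrees, forces in N, time in s.
With the tool pointing down it reaches from about 0.3 to 0.75 m from the base axis. Payload 8.5 kg.
Tool frame: the origin (TCP) lies midway between the tips of the shut fingers; the grasp point (between the pads) lies grasp_offset behind it (grasp_offset is the distance from the TCP to the grasp point, in m); z points along the fingers, y is the line along which they close (so a half turn about z gives the same grasp; the last joint's range is limited). The gripper opens to 85 mm and grips with 20 to 120 N. Pads are 22 mm wide; open, the fingers measure 114 mm over their backs; the gripper's body (76 mm by 85 mm) begins 54 mm behind the grasp point. The pads swing forward as they close: fully open they stand 13 mm farther back than shut.
Start: joints at [-77.366, 21.807, 74.336, -0, 83.858, -12.336], TCP at [0.232, -0.499, 0.231] pointing down, gripper open.
Joint ranges: [-178.18, 178.18], [-50.72, 133.34], [12.68, 142.11], [-81.47, 261.47], [9.98, 163.14], [-165.26, 165.26]. Speed limits (degrees/s): [136.94, 136.94, 180, 180, 180, 180].

INTERFACE

Orientations are given as a 3x3 rotation matrix whose columns are the frame's x, y, z axes.
In Python, from rig import observe, get_image, camera_params, close_job, grasp_offset gives the robot as it stands.
- The arm moves only by the shell command python3 -m handwheel 'ROWS' [OPENING] [FORCE]. ROWS is JSON, a list of rows, each a list of 2 entries, a list of its own where there are three numbers: the shift along the tool's x, y, z as a fraction of full scale, then the turn, a rotation vector about the tool's x, y, z as a fraction of full scale. In form: [[[dx, dy, dz], [ax, ay, az]], ...]. A call has 1 to 10 rows; each row is the pose to reach, as a shift and turn from the pose commanded when the call began, along the tool's axes at that moment, turning the shorter way round; what a row does not reach only later rows make up. Full scale, the value 1, is 0.5 m for a shift and pi rad for a turn. A row lasts 1/10 s, in which the tool goes at most 50 mm and 8.59 degrees, less where a joint would pass 70% of its speed; a pose out of reach is approached as far as the arm can. A call with a number of a shift or a turn outside -1 to 1 is refused whole. A call with a gripper value outside its range is refused whole. OPENING is the opening, from 0 (shut) to 1 (fully open), set as the call begins (- or left out, the last holds). The fingers move at their own pace and stop on an object; FORCE is the grip in N (left out, the last holds). Time passes only in rows, so rows that repeat a pose let the fingers close. It gives the time, the measured TCP pose, the force, the opening and the grip force at its end, in the units of the state.
- observe(): the state, without advancing time (a new reading comes with each control period).
- get_image(name): name is "side" or "top"; returns (picture, depth): 384x512x3 uint8, red, green, blue; 384x512 float32, m along the optical axis (not along the pixel's ray), 0 where there is no reading.
- camera_params(name): a dict with "K" (3x3 intrinsics, pixels), "R" (3x3) and "t" (3): a world point X has camera coordinates R X + t. Camera axes: x right, y down, z forward; pixel columns grow to the right and rows downward; lengths in m; the calibration is good to about 2 mm. A picture is of the moment at which its call begins. camera_params takes no time and is no camera call.
- close_job(): hands the job in; it is judged then, once.
The state is a dict: "time_s": time; "q": joint angles; "qvel": joint speeds; "joint_efforts": joint torques, N m; "position": TCP position; "tool_rot": TCP orientation; "ft_force": force on the tool from outside, world axes, zero at the start; "wrist_torque": the same for the moment, N m; "grip_width": finger opening in m; "gripper_force": force on a finger pad.
Only numpy, scipy, OpenCV 4.12 (cv2) and the standard library are available. Lean on these libraries where they do the work, as an engineer would, in place of code of your own. Each camera call takes 0.05 s, during which the arm holds its last target. There are 200 camera calls.

## Working session

There is one attempt and no reset: what is moved stays moved. The work goes in short steps, Python scripts to look and compute and a shell command to move; the robot and the scene stay as the last step left them, time stands still between calls to the robot, and variables do not carry over. Pictures are saved under pics/ and viewed, at most 10 in all, crops included, and the job is handed in when it is done.

```bash
ls; mkdir -p pics; cat > h.py <<'E'
import numpy as np, cv2
from rig import observe, get_image, camera_params, close_job, grasp_offset
def snap(n,f):
    im,d=get_image(n); cv2.imwrite(f'pics/{f}.png',im[:,:,::-1]); np.save(f'pics/{f}.npy',d); return im,d
def pt(n,u,v,z):
    "world point on pixel ray at height z"
    c=camera_params(n);R=np.array(c['R']);t=np.array(c['t']);K=np.array(c['K'])
    o=-R.T@t; r=R.T@np.linalg.inv(K)@np.array([u,v,1.]); return o+r*(z-o[2])/r[2]
def cloud(n,d):
    c=camera_params(n);R=np.array(c['R']);t=np.array(c['t']);K=np.array(c['K'])
    v,u=np.mgrid[:d.shape[0],:d.shape[1]]
    p=np.stack([u,v,np.ones_like(u)],-1)@np.linalg.inv(K).T*d[...,None]
    return (p-t)@R
E
python3 - <<'E'
from h import *
print(grasp_offset); s=observe(); print(s)
for n in('top','side'):
    snap(n,n+'0'); c=camera_params(n); R=np.array(c['R']); print(n,c['K'],R.round(3),-R.T@np.array(c['t']))
a=cv2.imread('pics/top0.png');b=cv2.imread('pics/side0.png')
cv2.imwrite('pics/a1.png',cv2.resize(a,(800,600),interpolation=cv2.INTER_CUBIC))
cv2.imwrite('pics/b1.png',cv2.resize(b,(800,600),interpolation=cv2.INTER_CUBIC))
E
```

```text
pics
0.0187
{'time_s': 0.0, 'q': array([-7.73650893e+01,  2.18408420e+01,  7.43846643e+01, -1.13956712e-03,
        8.38582820e+01, -1.23346274e+01]), 'qvel': array([ 0.06095244,  0.01580562, -0.1005363 ,  0.09568721,  0.02067632,
        0.08881807]), 'joint_efforts': array([ 7.79852735e-05, -4.48457623e+01, -2.31278515e+01, -2.27912269e-04,
        4.78702364e-03, -1.29266940e-05]), 'position': array([ 0.23211232, -0.49829746,  0.2307137 ]), 'tool_rot': array([[ 9.06531494e-01,  4.22138052e-01, -3.39174564e-04],
       [ 4.22138086e-01, -9.06530425e-01,  1.42264351e-03],
       [ 2.93079899e-04, -1.43284965e-03, -9.99998931e-01]]), 'ft_force': array([ 0.16124023, -0.2865539 ,  0.01696441]), 'wrist_torque': array([0.03326135, 0.00439009, 0.03623854]), 'gripper_force': 0.0, 'grip_width': 0.08543782802790133}
top [[382.8366203    0.         259.98501776]
 [  0.         382.8366203  189.10130707]
 [  0.           0.           1.        ]] [[-0.019 -1.    -0.009]
 [-0.989  0.02  -0.147]
 [ 0.147  0.006 -0.989]] [ 0.35468606 -0.01980599  1.24567712]
side [[440.36867334   0.         254.11065033]
 [  0.         440.36867334 191.79121951]
 [  0.           0.           1.        ]] [[-0.973 -0.233  0.005]
 [-0.149  0.606 -0.781]
 [ 0.179 -0.76  -0.624]] [0.33782495 0.83699329 0.8026156 ]
```

View pics/a1.png

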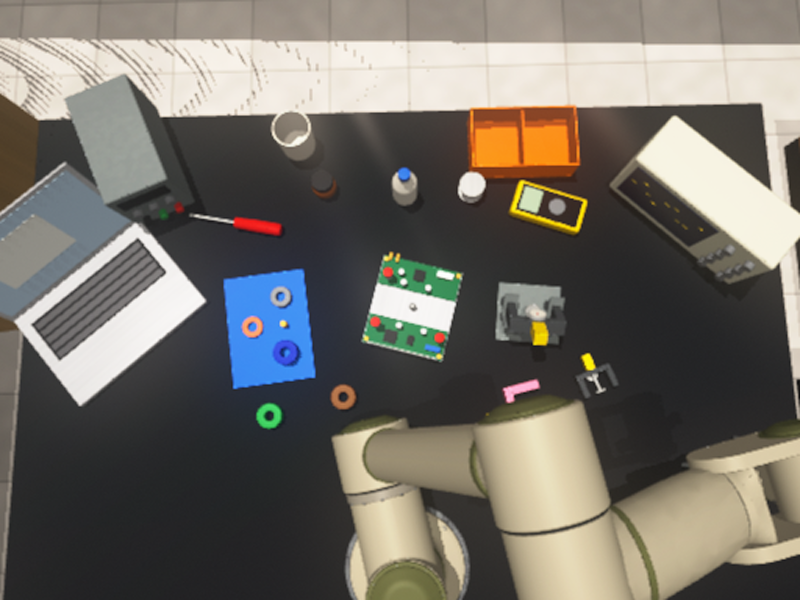

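View pics/b1.png

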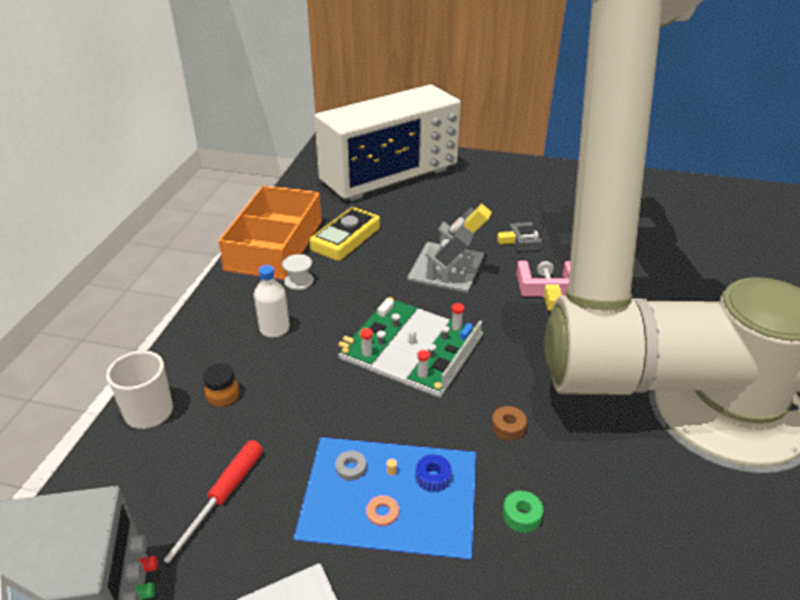

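Look-alikes, top view at 800x600. Heat-sink shapes: blue ring on the mat (286,352), green (268,415) and brown (343,397); I choose the blue one. Collars: copper on the mat (252,327), against grey (281,296). Gauges: the one in the rest (535,320), a small one with yellow (597,372) and a pink one (520,388); I choose the one in the rest. I'll check with a crop and measure.

```bash
python3 - <<'E'
from h import *
a=cv2.imread('pics/top0.png');b=cv2.imread('pics/side0.png')
A=cv2.resize(a[165:255,135:225],(400,400),interpolation=cv2.INTER_CUBIC)
B=cv2.resize(a[170:260,310:400],(400,400),interpolation=cv2.INTER_CUBIC)
cv2.imwrite('pics/c1.png',np.hstack([A,B]))
hsv=lambda i:cv2.cvtColor(i,cv2.COLOR_BGR2HSV)
H=hsv(a)
for n,i in(('top',a),('side',b)):
    d=np.load(f'pics/{n}0.npy');P=cloud(n,d);h=hsv(i)
    x,y,z=P[...,0],P[...,1],P[...,2]
    def rep(name,m,zz=None):
        print(n,name,m.sum(),'mean',P[m].mean(0).round(4),'med z',np.median(z[m]).round(4),'min',P[m].min(0).round(3),'max',P[m].max(0).round(3))
    hue,s,v=h[...,0].astype(int),h[...,1],h[...,2]
    on=(d>0)&(x>.1)&(x<.75)&(abs(y)<.6)&(z<.3)
    mat=on&(abs(hue-107)<6)&(s>150)&(v>180)
    rep('mat',mat)
    rect=cv2.minAreaRect(P[mat][:,:2].astype(np.float32)*1000);print(rect)
    m=on&(hue<14)&(s>110)&(v>180)&(y>.15)&(x<.55); rep('copper',m)
    m=on&(hue>113)&(hue<128)&(s>120)&(y>.1); rep('blue',m); m2=m&(z>.02); rep('bluetop',m2)
    m=on&(hue>22)&(hue<32)&(s>160)&(v>120)&(y<-.1)&(x<.52); rep('yellow',m)
    m=on&(hue>50)&(hue<80)&(s>100)&(abs(y)<.15)&(x>.3); rep('pcb',m); print(cv2.minAreaRect(P[m][:,:2].astype(np.float32)*1000))
E
```

```text
top mat 3176 mean [0.4769 0.2759 0.0024] med z 0.0021 min [ 0.355 -0.078 -0.008] max [0.603 0.374 0.032]
((495.353271484375, 147.65447998046875), (232.63462829589844, 432.4547119140625), 6.765290260314941)
top copper 85 mean [0.4801 0.3081 0.0101] med z 0.01 min [ 0.46   0.29  -0.001] max [0.5   0.327 0.019]
top blue 172 mean [0.4276 0.2386 0.0216] med z 0.0235 min [ 0.4    0.215 -0.001] max [0.503 0.319 0.03 ]
top bluetop 135 mean [0.4257 0.2374 0.0243] med z 0.0242 min [0.4   0.215 0.02 ] max [0.448 0.261 0.03 ]
top yellow 209 mean [ 0.4285 -0.2977  0.0959] med z 0.1266 min [ 0.379 -0.397 -0.003] max [ 0.468 -0.244  0.156]
top pcb 1176 mean [ 0.5202 -0.0277  0.0123] med z 0.0125 min [ 0.414 -0.121 -0.008] max [0.621 0.073 0.027]
((519.8848876953125, -25.566619873046875), (162.68743896484375, 187.052734375), 74.90290069580078)
side mat 6059 mean [0.4759 0.2898 0.0042] med z 0.004 min [ 0.355 -0.103 -0.002] max [0.75  0.378 0.129]
((525.5459594726562, 162.54296875), (332.377197265625, 456.6535949707031), 16.47534942626953)
side copper 201 mean [0.4796 0.3152 0.0117] med z 0.012 min [0.46  0.293 0.006] max [0.5   0.333 0.015]
side blue 407 mean [0.4254 0.2476 0.0225] med z 0.025 min [0.401 0.218 0.004] max [0.709 0.542 0.124]
side bluetop 298 mean [0.4256 0.2456 0.0259] med z 0.0257 min [0.401 0.218 0.02 ] max [0.709 0.542 0.124]
side yellow 296 mean [ 0.3898 -0.2539  0.0802] med z 0.1113 min [ 0.276 -0.418 -0.   ] max [ 0.466 -0.164  0.153]
side pcb 925 mean [ 0.5235 -0.0166  0.0143] med z 0.0143 min [ 0.428 -0.121 -0.002] max [0.631 0.079 0.03 ]
((520.4413452148438, -24.219131469726562), (170.53436279296875, 193.76397705078125), 75.663330078125)
```

View pics/c1.png

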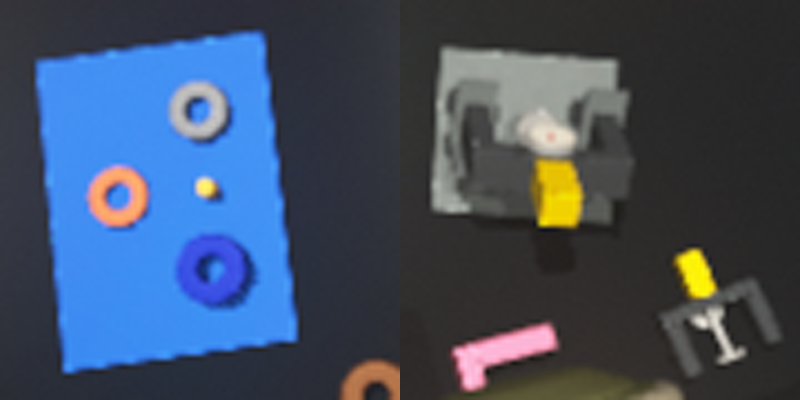

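Crop confirms: copper ring (118,196) and dark-blue ring (212,270) on the mat, gauge with yellow grip leaning in the rest (grip about 558,195), smaller lookalike lying at (715,310). Now refining positions.

```bash
cat >> h.py <<'E'
from scipy.spatial.transform import Rotation as Ro
def down(yaw):
    "tool down, tool y at yaw (deg) in world"
    a=np.radians(yaw); y=np.array([np.cos(a),np.sin(a),0]); z=np.array([0,0,-1.]); return np.stack([np.cross(y,z),y,z],1)
def plan(p,R):
    s=observe(); R0=np.array(s['tool_rot']); dp=R0.T@(np.array(p)-s['position']); rv=Ro.from_matrix(R0.T@R).as_rotvec()
    print('shift',(dp/.5).round(4).tolist(),'turn',(rv/np.pi).round(4).tolist(),'rows>=',(np.linalg.norm(dp)/.05).round(1),(np.degrees(np.linalg.norm(rv))/8.59).round(1))
E
python3 - <<'E'
from h import *
for n in('top','side'):
    i=cv2.imread(f'pics/{n}0.png');d=np.load(f'pics/{n}0.npy');P=cloud(n,d);h=cv2.cvtColor(i,cv2.COLOR_BGR2HSV)
    x,y,z=P[...,0],P[...,1],P[...,2];hue,s,v=h[...,0].astype(int),h[...,1],h[...,2]
    near=lambda a,b,r:(np.hypot(x-a,y-b)<r)
    def ring(name,m,zt):
        c=max(cv2.findContours(m.astype(np.uint8),0,2)[0],key=cv2.contourArea); e=cv2.fitEllipse(cv2.convexHull(c)); print(n,name,np.round(e[0],1),np.round(e[1],1),pt(n,*e[0],zt).round(4))
    ring('copper',near(.48,.31,.05)&((hue<16)|(hue>170))&(s>80)&(v>120),.009)
    ring('blue',near(.426,.241,.045)&(hue>113)&(hue<128)&(s>120)&(z>.019),.025)
    # lane: bright unsaturated pixels
    m=(s<45)&(v>150)&near(.52,-.025,.095)&(z<.02)&(z>.003)
    q=np.argwhere(m)[:,::-1]; W=np.array([pt(n,a,b,.010)[:2] for a,b in q])
    r=cv2.minAreaRect(W.astype(np.float32)*1000); print(n,'lane',len(W),r)
    g=near(.52,-.025,.13)&(hue>50)&(hue<80)&(s>90)&(z>0)
    q=np.argwhere(g)[:,::-1];W=np.array([pt(n,a,b,.012)[:2] for a,b in q]); print(n,'pcb',cv2.minAreaRect(W.astype(np.float32)*1000))
    # gauge yellow grip
    m=(hue>20)&(hue<34)&(s>140)&(v>60)&(z>.07)&(y<-.2)&(y>-.36)&(x<.5)&(d>0)
    Y=P[m]; print(n,'grip',len(Y),Y.mean(0).round(4),Y.min(0).round(3),Y.max(0).round(3),'px',np.argwhere(m).mean(0))
    b=(d>0)&(z>.055)&(y<-.18)&(y>-.4)&(x>.36)&(x<.5)&(s<90)
    B=P[b]; print('gaugebody',len(B),B.min(0).round(3),B.max(0).round(3), cv2.minAreaRect(B[:,:2].astype(np.float32)*1000))
    r=(d>0)&(abs(z-.008)<.004)&(s<60)&(v>70)&(y<-.17)&(y>-.38)&(x>.38)&(x<.56)
    print('rest',r.sum(),cv2.minAreaRect(P[r][:,:2].astype(np.float32)*1000))
a=cv2.imread('pics/top0.png');b=cv2.imread('pics/side0.png')
A=cv2.resize(a[155:235,225:305],(400,400),interpolation=cv2.INTER_CUBIC)
B=cv2.resize(b[190:260,210:315],(600,400),interpolation=cv2.INTER_CUBIC)
C=cv2.resize(b[125:190,255:325],(400,371),interpolation=cv2.INTER_CUBIC)
cv2.imwrite('pics/d1.png',cv2.resize(np.hstack([A,B]),(800,320)))
E
```

```text
top copper [161.4 209. ] [12.3 12.9] [0.48   0.3087 0.009 ]
top blue [182.1 225.2] [14.4 15.1] [0.4252 0.2375 0.025 ]
top lane 1035 ((519.3755493164062, -23.210983276367188), (156.45457458496094, 175.8264923095703), 19.606639862060547)
top pcb ((516.0372924804688, -24.709266662597656), (162.6179656982422, 188.0990753173828), 74.89611053466797)
top grip 147 [ 0.4453 -0.2576  0.1347] [ 0.424 -0.282  0.097] [ 0.468 -0.244  0.156] px [212.89115646 344.62585034]
gaugebody 461 [ 0.444 -0.322  0.056] [ 0.5   -0.201  0.121] ((473.2698059082031, -261.04705810546875), (119.42453002929688, 56.106590270996094), 87.79312896728516)
rest 563 ((498.563232421875, -263.754150390625), (132.14996337890625, 120.08432006835938), 85.49616241455078)
side copper [244.5 326.5] [18.  19.7] [0.4798 0.3133 0.009 ]
side blue [277.  300.8] [19.8 22.4] [0.4247 0.2449 0.025 ]Traceback (most recent call last):
  File "<stdin>", line 12, in <module>
  File "h.py", line 7, in pt
    c=camera_params(n);R=np.array(c['R']);t=np.array(c['t']);K=np.array(c['K'])
ValueError: time passes only in moves, steps and waits
```

```bash
sed -i 's/c=camera_params(n)/c=CP(n)/' h.py; cat >> h.py <<'E'
import functools; CP=functools.lru_cache(None)(camera_params)
E
python3 - <<'E'
from h import *
for n in('top','side'):
    i=cv2.imread(f'pics/{n}0.png');d=np.load(f'pics/{n}0.npy');P=cloud(n,d);h=cv2.cvtColor(i,cv2.COLOR_BGR2HSV)
    x,y,z=P[...,0],P[...,1],P[...,2];hue,s,v=h[...,0].astype(int),h[...,1],h[...,2]
    near=lambda a,b,r:(np.hypot(x-a,y-b)<r)
    m=(s<45)&(v>150)&near(.52,-.025,.075)&(z<.018)
    q=np.argwhere(m)[:,::-1]; W=np.array([pt(n,a,b,.010)[:2] for a,b in q])
    c=W-W.mean(0); e=np.linalg.eigh(c.T@c)[1][:,1]; print(n,'lane',len(W),W.mean(0).round(4),np.degrees(np.arctan2(e[1],e[0])))
    t=near(.518,-.025,.02)&(z>.018); print('posttip depth',t.sum(),P[t].round(3).tolist()[:8])
    m=(hue>20)&(hue<34)&(s>140)&(v>60)&(z>.07)&(y<-.2)&(y>-.36)&(x<.5)&(d>0)
    Y=P[m]; print(n,'grip',len(Y),Y.mean(0).round(4),Y.min(0).round(3),Y.max(0).round(3))
    r=(d>0)&(abs(z-.008)<.004)&(s<60)&(v>70)&(y<-.17)&(y>-.38)&(x>.38)&(x<.56)
    print('rest',r.sum(),cv2.minAreaRect(P[r][:,:2].astype(np.float32)*1000))
a=cv2.imread('pics/top0.png');b=cv2.imread('pics/side0.png')
A=cv2.resize(a[155:235,225:305],(400,400),interpolation=cv2.INTER_CUBIC)
B=cv2.resize(b[190:255,215:280],(400,400),interpolation=cv2.INTER_CUBIC)
cv2.imwrite('pics/d1.png',np.hstack([A,B]))
E
```

```text
top lane 881 [ 0.5156 -0.0237] 74.4394217565402
posttip depth 17 [[0.519, -0.022, 0.032], [0.52, -0.025, 0.028], [0.516, -0.019, 0.033], [0.516, -0.022, 0.036], [0.516, -0.025, 0.032], [0.516, -0.029, 0.029], [0.513, -0.019, 0.034], [0.513, -0.022, 0.032]]
top grip 147 [ 0.4453 -0.2576  0.1347] [ 0.424 -0.282  0.097] [ 0.468 -0.244  0.156]
rest 563 ((498.563232421875, -263.754150390625), (132.14996337890625, 120.08432006835938), 85.49616241455078)
side lane 815 [ 0.5165 -0.0219] 74.52212589418185
posttip depth 33 [[0.513, -0.026, 0.034], [0.518, -0.023, 0.032], [0.515, -0.019, 0.036], [0.512, -0.02, 0.036], [0.51, -0.022, 0.035], [0.509, -0.029, 0.029], [0.518, -0.02, 0.031], [0.514, -0.017, 0.034]]
side grip 169 [ 0.4434 -0.2501  0.1317] [ 0.423 -0.273  0.101] [ 0.466 -0.238  0.155]
rest 627 ((476.48577880859375, -268.0215148925781), (196.7570037841797, 168.03829956054688), 86.93595123291016)
```

View pics/d1.png

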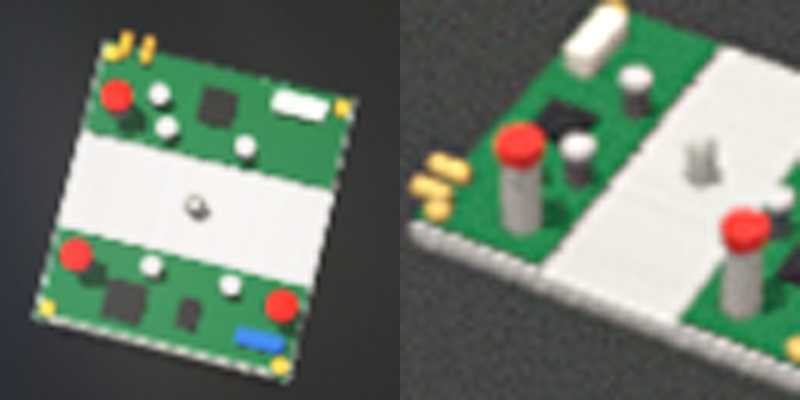

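The crop shows the post tip at (196,205) in the top half and (703,150) in the side half; the lane runs at about 74.5° in world. Going for the collar.

```bash
python3 - <<'E'
from h import *
print(pt('top',263.8,195.6,.034),pt('side',263.8,214,.034))
plan([.48,.3095,.1],down(74.5))
E
```

```text
[ 0.51378989 -0.02460204  0.034     ] [ 0.51140624 -0.01414603  0.034     ]
shift [1.1314, -1.255, 0.2635] turn [-0.0001, -0.0005, -0.7752] rows>= 17.1 16.2
```

```bash
python3 -m handwheel '[[[0.566,-0.628,0.08],[0,0,-0.388]],[[0.566,-0.628,0.08],[0,0,-0.388]],[[0.566,-0.628,0.08],[0,0,-0.388]],[[0.566,-0.628,0.08],[0,0,-0.388]],[[0.566,-0.628,0.08],[0,0,-0.388]],[[0.566,-0.628,0.08],[0,0,-0.388]],[[0.566,-0.628,0.08],[0,0,-0.388]],[[0.566,-0.628,0.08],[0,0,-0.388]],[[0.566,-0.628,0.08],[0,0,-0.388]]]' 0.72; python3 -c "
from h import *
plan([.48,.311,.09],down(74.5))
print(pt('side',263.8,218.5,.01))"
```

```text
time_s: 1.0
position: [0.3559, -0.0912, 0.191]
tool_rot: [[-0.091, 0.996, -0.001], [0.996, 0.091, 0.001], [0.001, -0.001, -1.0]]
ft_force: [-1.3, -0.2, -0.6]
grip_width: 0.0612
gripper_force: 0.0
shift [0.7784, 0.3202, 0.2025] turn [0.0, -0.0004, -0.385] rows>= 8.7 8.1
[ 0.51290564 -0.022979    0.01      ]
```

```bash
python3 -m handwheel '[[[0.778,0.32,0.202],[0,0,-0.385]],[[0.778,0.32,0.202],[0,0,-0.385]],[[0.778,0.32,0.202],[0,0,-0.385]],[[0.778,0.32,0.202],[0,0,-0.385]],[[0.778,0.32,0.202],[0,0,-0.385]],[[0.778,0.32,0.202],[0,0,-0.385]],[[0.778,0.32,0.202],[0,0,-0.385]],[[0.778,0.32,0.202],[0,0,-0.385]],[[0.778,0.32,0.202],[0,0,-0.385]],[[0.778,0.32,0.202],[0,0,-0.385]]]'; python3 - <<'E'
from h import *
plan([.48,.310,.012],down(74.5))
a,d=snap('top','t2');b,e=snap('side','s2')
A=cv2.resize(a[175:255,130:210,::-1],(400,400),interpolation=cv2.INTER_CUBIC)
B=cv2.resize(b[260:360,190:290,::-1],(400,400),interpolation=cv2.INTER_CUBIC)
cv2.imwrite('pics/e1.png',np.hstack([A,B]))
E
```

```text
time_s: 2.0
position: [0.4828, 0.3096, 0.0885]
tool_rot: [[-0.963, 0.27, -0.002], [0.27, 0.963, -0.0], [0.001, -0.001, -1.0]]
ft_force: [0.1, -1.1, 0.1]
grip_width: 0.0616
gripper_force: 0.0
shift [0.0054, -0.0007, 0.1531] turn [-0.0002, -0.0005, -0.0009] rows>= 1.5 0.0
```

View pics/e1.png

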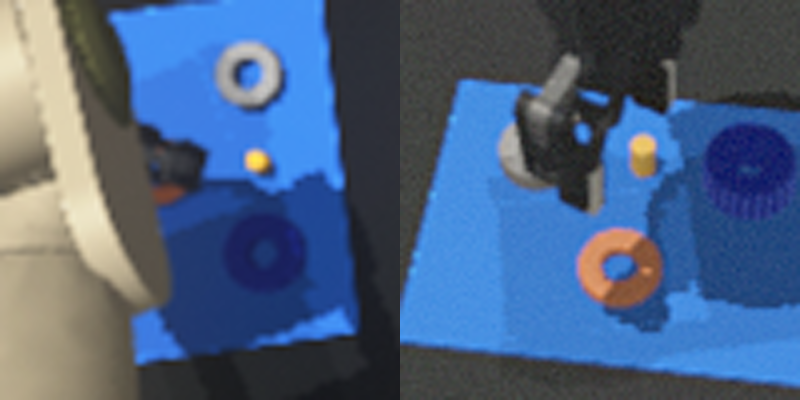

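```bash
python3 -m handwheel '[[[0.0054,-0.0007,0.08],[0,0,0]],[[0.0054,-0.0007,0.13],[0,0,0]],[[0.0054,-0.0007,0.16],[0,0,0]],[[0.0054,-0.0007,0.17],[0,0,0]],[[0.0054,-0.0007,0.171],[0,0,0]],[[0.0054,-0.0007,0.171],[0,0,0]]]'; python3 -m handwheel '[[[0,0,0],[0,0,0]],[[0,0,0],[0,0,0]],[[0,0,0],[0,0,0]],[[0,0,0],[0,0,0]],[[0,0,0],[0,0,0]]]' 0.2 25; python3 - <<'E'
from h import *
b,e=snap('side','s3')
B=cv2.resize(b[260:360,190:290,::-1],(500,500),interpolation=cv2.INTER_CUBIC)
cv2.imwrite('pics/f1.png',B)
E
```

```text
time_s: 2.7
position: [0.4808, 0.3067, 0.0059]
tool_rot: [[-0.962, 0.275, 0.001], [0.275, 0.962, 0.0], [-0.001, 0.001, -1.0]]
ft_force: [0.6, 0.6, -1.0]
grip_width: 0.0615
gripper_force: 0.0
time_s: 3.2
position: [0.4809, 0.3071, 0.0062]
tool_rot: [[-0.962, 0.274, 0.002], [0.274, 0.962, 0.0], [-0.002, 0.001, -1.0]]
ft_force: [-1.6, -0.9, 6.2]
grip_width: 0.0416
gripper_force: 24.4
```

View pics/f1.png

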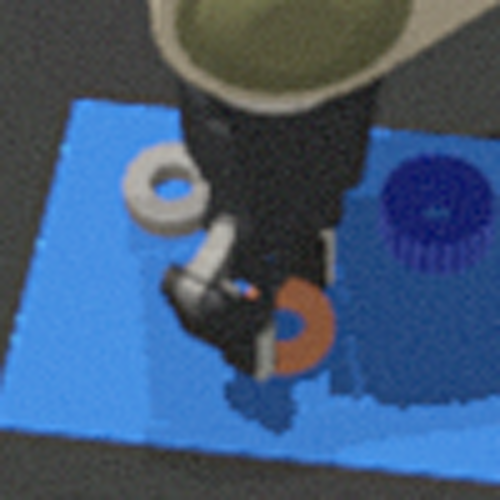

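The side view shows the collar held between the fingers, hole near (292,322), with the near pad at (265,350). The width reads slightly low, so I'll lift and check.

```bash
python3 -m handwheel '[[[0,0,-0.02],[0,0,0]],[[0,0,-0.1],[0,0,0]],[[0,0,-0.17],[0,0,0]],[[0,0,-0.17],[0,0,0]]]' 0.2 40; python3 - <<'E'
from h import *
b,e=snap('side','s4')
B=cv2.resize(b[220:320,190:290,::-1],(500,500),interpolation=cv2.INTER_CUBIC)
cv2.imwrite('pics/g1.png',B); s=observe(); print(s['position'],s['grip_width'],s['gripper_force'],s['ft_force'])
plan([.5135,-.023,.1],down(74.5))
E
```

```text
time_s: 3.65
position: [0.4823, 0.3079, 0.0951]
tool_rot: [[-0.962, 0.274, 0.009], [0.274, 0.962, 0.003], [-0.008, 0.006, -1.0]]
ft_force: [0.2, 0.4, -1.2]
grip_width: 0.0404
gripper_force: 40.7
[0.48121938 0.30745274 0.09259507] 0.04024097890238981 40.69139599636401 [-0.31608681 -0.96140453 -0.83129191]
shift [-0.243, -0.618, -0.0158] turn [0.001, 0.0014, -0.0021] rows>= 6.6 0.1
```

View pics/g1.png

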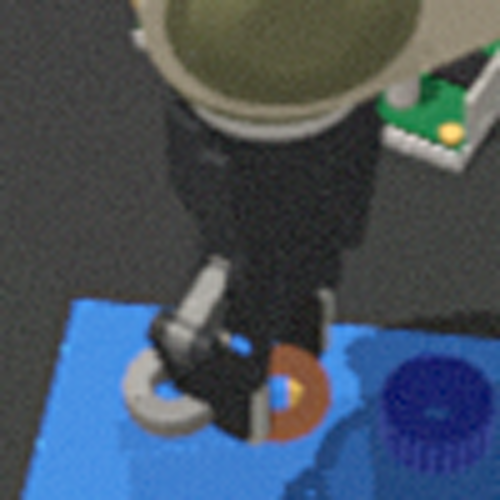

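Collar is held level (hole near (285,392)) and off the mat. Moving over the post.

```bash
python3 -m handwheel '[[[-0.243,-0.618,-0.016],[0,0,0]],[[-0.243,-0.618,-0.016],[0,0,0]],[[-0.243,-0.618,-0.016],[0,0,0]],[[-0.243,-0.618,-0.016],[0,0,0]],[[-0.243,-0.618,-0.016],[0,0,0]],[[-0.243,-0.618,-0.016],[0,0,0]],[[-0.243,-0.618,-0.016],[0,0,0]],[[-0.243,-0.618,-0.016],[0,0,0]],[[-0.243,-0.618,-0.016],[0,0,0]]]'; cat >> h.py <<'E'
def avg(k=8):
    L=[]
    for _ in range(k): get_image('side'); s=observe(); L.append((s['position'],s['tool_rot']))
    p=np.mean([l[0] for l in L],0); R=Ro.from_matrix([l[1] for l in L]).mean().as_matrix(); print('pos',p.round(4),'sd',np.std([l[0] for l in L],0).round(4),'yaw',np.degrees(np.arctan2(R[1,1],R[0,1])).round(2)); return p,R
def plan2(p,R,k=8):
    p0,R0=avg(k); print('shift',(R0.T@(np.array(p)-p0)/.5).round(4).tolist(),'turn',(Ro.from_matrix(R0.T@R).as_rotvec()/np.pi).round(4).tolist())
E
python3 - <<'E'
from h import *
plan2([.5135,-.023,.045],down(74.5))
a,d=snap('top','t5');b,e=snap('side','s5')
P=cloud('side',e);h=cv2.cvtColor(b,cv2.COLOR_RGB2HSV);hue,s,v=h[...,0].astype(int),h[...,1],h[...,2]
m=(np.hypot(P[...,0]-.51,P[...,1]+.02)<.05)&((hue<16)|(hue>170))&(s>80)&(P[...,2]>.07)&(P[...,2]<.12)
c=max(cv2.findContours(m.astype(np.uint8),0,2)[0],key=cv2.contourArea);print(m.sum(),P[m].mean(0),P[m].max(0),P[m].min(0))
A=cv2.resize(a[155:235,225:305,::-1],(400,400),interpolation=cv2.INTER_CUBIC)
B=cv2.resize(b[170:250,215:295,::-1],(400,400),interpolation=cv2.INTER_CUBIC)
cv2.imwrite('pics/i1.png',np.hstack([A,B]))
E
```

```text
time_s: 4.6
position: [0.512, -0.0237, 0.0972]
tool_rot: [[-0.961, 0.275, -0.002], [0.275, 0.961, 0.001], [0.002, 0.0, -1.0]]
ft_force: [0.4, -0.1, -0.7]
grip_width: 0.04
gripper_force: 40.7
pos [ 0.5123 -0.0226  0.0976] sd [0.0002 0.0002 0.0002] yaw 74.18
shift [-0.0027, -0.0001, 0.1052] turn [0.0, -0.0002, -0.0018]
83 [ 0.49950108 -0.02234878  0.10252463] [ 5.13902941e-01 -3.33765933e-05  1.06626159e-01] [ 0.48737912 -0.0459694   0.09395343]
```

View pics/i1.png

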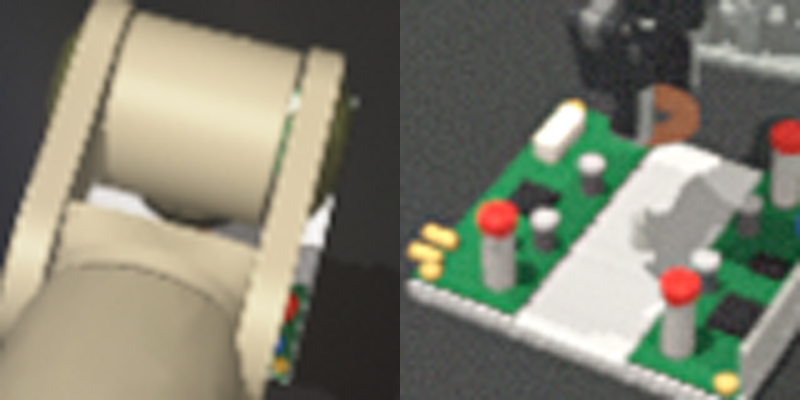

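Top view is blocked by the arm; side view shows the collar (about 670,115) above the lane beside the hidden post. I'll fit the post and collar numerically.

```bash
cat >> h.py <<'E'
def proj(n,X):
    c=CP(n); q=(np.asarray(X)@np.array(c['R']).T+c['t'])@np.array(c['K']).T; return q[:,:2]/q[:,2:]
E
python3 - <<'E'
from h import *
from scipy.optimize import minimize, least_squares
t=np.linspace(0,2*np.pi,40,endpoint=False);C=np.c_[np.cos(t),np.sin(t)]
def sil(n,xy,prof,S=8,sh=(384,512)):
    X=np.vstack([np.c_[C*r+xy,np.full(40,z)] for r,z in prof]); return cv2.convexHull(((proj(n,X)+.5)*S).astype(np.float32))
post=[(.007,.010),(.007,.029),(.003,.034)]
for n in('top','side'):
    d=np.load(f'pics/{n}0.npy');P=cloud(n,d);g=cv2.imread(f'pics/{n}0.png').astype(int)
    x,y,z=np.moveaxis(P,-1,0)
    m=(np.hypot(x-.515,y+.023)<.022)&(z>.015)
    print(n,'post depth mask',m.sum(),P[m].mean(0).round(4),'px centroid',np.argwhere(m).mean(0)[::-1].round(2))
    q=proj(n,[[.515,-.023,.01]])[0].round().astype(int)
    print(g[q[1]-7:q[1]+4,q[0]-6:q[0]+7,1])
    print(q, sil(n,np.array([.5135,-.023]),post,1).reshape(-1,2).round(1).mean(0), proj(n,[[.5135,-.023,.010],[.5135,-.023,.034]]).round(2).tolist())
b=cv2.imread('pics/s5.png');e=np.load('pics/s5.npy');P=cloud('side',e);h=cv2.cvtColor(b,cv2.COLOR_BGR2HSV);hue,s,v=np.moveaxis(h.astype(int),-1,0)
m=((hue<16)|(hue>170))&(s>80)&(np.hypot(P[...,0]-.51,P[...,1]+.02)<.06)&(P[...,2]>.07)
k=max(cv2.findContours(m.astype(np.uint8),0,1)[0],key=cv2.contourArea).reshape(-1,2).astype(float)
ctr=k.mean(0); r=k[(k[:,0]>ctr[0]+1)|(k[:,1]<ctr[1]-3)]; r=np.array([kk for kk in r if kk[0]>=k[k[:,1]==kk[1],0].max()-.1])
print(r.tolist())
W=np.array([pt('side',u+.4,w,.1015)[:2] for u,w in r])
f=least_squares(lambda c:np.hypot(*(W-c).T)-.022,[.51,-.023],loss='soft_l1',f_scale=.001);print('ring centre',f.x,np.abs(f.fun).max())
E
```

```text
top post depth mask 17 [ 0.5127 -0.0233  0.0301] px centroid [263.41 196.12]
[[244 244 246 246 246 245 245 246 246 247 246 247 246]
 [244 245 247 246 245 245 246 246 247 247 246 247 246]
 [243 246 247 246 244 245 246 246 247 247 247 247 246]
 [243 246 247 246 245 245 246 246 247 247 247 246 245]
 [244 246 246 245 245 240 233 235 242 246 247 246 245]
 [245 246 246 244 242 223 196 200 218 241 247 246 245]
 [246 247 245 244 233 201 222 223 173 226 247 246 245]
 [246 247 245 244 226 180 208 202 143 192 240 245 245]
 [246 246 244 244 235 186 127 116 120 139 223 245 246]
 [246 246 244 244 245 233 172 121 134 186 234 245 246]
 [246 245 244 244 245 245 233 209 212 235 245 245 246]]
[263 196] [263.8024  196.77855] [[263.3, 196.66], [263.3, 195.7]]
side post depth mask 37 [ 0.5121 -0.0196  0.0263] px centroid [263.95 214.81]
[[232 240 241 239 239 238 238 237 237 239 239 238 237]
 [241 240 240 239 237 231 233 226 214 225 238 239 240]
 [240 239 237 232 221 211 216 207 182 207 238 238 237]
 [241 240 240 233 207 185 196 185 166 203 240 239 239]
 [239 238 239 236 209 174 174 168 155 199 242 240 237]
 [240 240 240 235 208 169 167 156 139 198 241 240 236]
 [237 240 240 231 198 168 159 151 139 170 221 240 238]
 [238 238 237 227 187 157 155 150 134 151 208 240 240]
 [236 236 239 234 211 167 155 147 147 162 209 240 240]
 [237 235 237 238 233 215 194 197 215 227 232 241 240]
 [239 238 236 237 236 235 229 231 237 238 238 239 239]]
[263 218] [264.1409  215.99321] [[263.59, 218.46], [263.75, 211.72]]
[[272.0, 197.0], [273.0, 196.0], [274.0, 195.0], [274.0, 194.0], [274.0, 193.0], [274.0, 192.0], [274.0, 191.0], [273.0, 190.0], [273.0, 189.0], [271.0, 188.0], [269.0, 187.0], [267.0, 186.0]]
ring centre [ 0.5082205  -0.02278145] 0.003791974446647351
```

```bash
python3 - <<'E'
from h import *
t=np.linspace(0,2*np.pi,72,endpoint=False);C=np.c_[np.cos(t),np.sin(t)]
for x in(.508,.510,.512):
  for zb in (.093,.0955):
    X=np.vstack([np.c_[C*.022+[x,-.0226],np.full(72,z)] for z in(zb,zb+.008)]);p=proj('side',X);print(x,zb,p.min(0).round(1),p.max(0).round(1))
b=cv2.imread('pics/s5.png').astype(int)
print(b[183:201,266:279,2]-b[183:201,266:279,0])
E
```

```text
0.508 0.093 [257.6 187. ] [274.9 200.3]
0.508 0.0955 [257.7 186.3] [275.  199.5]
0.51 0.093 [256.9 186.9] [274.2 200.2]
0.51 0.0955 [256.9 186.2] [274.2 199.4]
0.512 0.093 [256.1 186.8] [273.4 200.1]
0.512 0.0955 [256.1 186.1] [273.4 199.3]
[[-2 -6  0  1 -1  1  1  5  5 -2  3  1  2]
 [ 5  4 -1  0 -3  0  2  5  3  2  2 -3  1]
 [-1  1 -2 -5 -5 -7 -1  6  3  0 -2  2  0]
 [24 23  7  1  4  4 -5  5  4 -1  0  3 -2]
 [62 78 73 50 23  4  3 -1  0  1 -2  6  3]
 [75 88 84 80 78 69 27  1 -1  2 -2  0  1]
 [75 85 84 85 86 85 69 38  3  0 -2  4  3]
 [74 88 85 82 80 85 84 68 28  1 -3  5  2]
 [57 72 71 80 82 81 83 78 55  6 -3 -1 -1]
 [15 26 41 65 82 81 80 84 67  0 -1  1 -2]
 [-4 -3 19 63 80 82 82 85 62  0 -4  1  5]
 [31 42 59 74 81 83 83 84 62  2 -6 -1  5]
 [74 75 82 84 83 80 84 79 49  4  0  1  1]
 [84 85 82 83 84 85 80 55 16  1  2 -1  3]
 [87 90 87 88 85 72 51 25 -2  1 -2 -1 -1]
 [75 67 59 49 40 30  9  3  2  1  4 -1  1]
 [22 17 10  8  8  6  5  5  9  2 -3  0  2]
 [ 8  8  8  5  5  9  9  9 10  8 11  5  3]]
```

```bash
python3 -m handwheel '[[[-0.005,0,0.06],[0,0,0]],[[-0.005,0,0.1],[0,0,0]],[[-0.005,0,0.12],[0,0,0]],[[-0.005,0,0.134],[0,0,0]],[[-0.005,0,0.134],[0,0,0]]]'; python3 -m handwheel '[[[0,0,0.01],[0,0,0]],[[0,0,0.02],[0,0,0]],[[0,0,0.028],[0,0,0]],[[0,0,0.034],[0,0,0]],[[0,0,0.034],[0,0,0]],[[0,0,0.034],[0,0,0]]]'
```

```text
time_s: 5.6
position: [0.5149, -0.0241, 0.0305]
tool_rot: [[-0.962, 0.274, -0.001], [0.274, 0.962, 0.0], [0.001, 0.0, -1.0]]
ft_force: [-1.3, -1.4, -0.2]
grip_width: 0.0407
gripper_force: 40.7
time_s: 6.2
position: [0.515, -0.0242, 0.0139]
tool_rot: [[-0.962, 0.274, 0.0], [0.274, 0.962, -0.0], [-0.0, -0.0, -1.0]]
ft_force: [0.5, 0.0, 0.2]
grip_width: 0.0403
gripper_force: 40.8
```

```bash
python3 -m handwheel '[[[0,0,0.003],[0,0,0]],[[0,0,0.003],[0,0,0]]]'; python3 -m handwheel '[[[0,0,0],[0,0,0]],[[0,0,0],[0,0,0]],[[0,0,0],[0,0,0]]]' 0.72;  python3 -m handwheel '[[[0,0,-0.04],[0,0,0]],[[0,0,-0.14],[0,0,0]],[[0,0,-0.18],[0,0,0]],[[0,0,-0.18],[0,0,0]]]' 0.85; python3 - <<'E'
from h import *
plan2([.4255,.239,.09],down(74.5),4)
im,d=snap('side','s6');P=cloud('side',d);h=cv2.cvtColor(im,cv2.COLOR_RGB2HSV);hue,s,v=np.moveaxis(h.astype(int),-1,0)
m=((hue<16)|(hue>172))&(s>80)&(np.hypot(P[...,0]-.513,P[...,1]+.023)<.035)
print(m.sum(),P[m].mean(0),np.percentile(P[m],[5,95],axis=0))
k=np.argwhere(m);print(k.min(0),k.max(0))
t=np.linspace(0,2*np.pi,72,endpoint=False);C=np.c_[np.cos(t),np.sin(t)]
X=np.vstack([np.c_[C*.022+[.5135,-.023],np.full(72,z)] for z in(.01,.018)]);p=proj('side',X);print(p.min(0).round(1),p.max(0).round(1))
E
```

```text
time_s: 6.4
position: [0.5151, -0.0242, 0.0134]
tool_rot: [[-0.962, 0.274, 0.001], [0.274, 0.962, -0.0], [-0.001, -0.0, -1.0]]
ft_force: [-3.5, 0.1, 11.2]
grip_width: 0.0406
gripper_force: 42.3
time_s: 6.7
position: [0.5149, -0.0242, 0.0122]
tool_rot: [[-0.962, 0.274, -0.0], [0.274, 0.962, 0.0], [0.0, 0.0, -1.0]]
ft_force: [-0.9, -0.1, -0.4]
grip_width: 0.0617
gripper_force: 0.0
time_s: 7.1
position: [0.5163, -0.0245, 0.105]
tool_rot: [[-0.962, 0.274, 0.006], [0.274, 0.962, -0.002], [-0.006, -0.0, -1.0]]
ft_force: [0.2, -0.2, -0.1]
grip_width: 0.0726
gripper_force: 0.0
pos [ 0.5147 -0.0241  0.1018] sd [0.0004 0.0001 0.0008] yaw 74.11
shift [0.3155, 0.4572, 0.0238] turn [0.0, -0.0002, -0.0022]
105 [ 0.5096264  -0.01678252  0.0185382 ] [[ 0.4936282  -0.0349926   0.01212019]
 [ 0.52894711 -0.00372075  0.02205498]]
[212 257] [226 272]
[255.4 210.8] [271.9 224.1]
```

```bash
python3 -m handwheel '[[[0.315,0.457,0.023],[0,0,0]],[[0.315,0.457,0.023],[0,0,0]],[[0.315,0.457,0.023],[0,0,0]],[[0.315,0.457,0.023],[0,0,0]],[[0.315,0.457,0.023],[0,0,0]],[[0.315,0.457,0.023],[0,0,0]],[[0.315,0.457,0.023],[0,0,0]]]'; python3 -m handwheel '[[[0,0,0.06],[0,0,0]],[[0,0,0.12],[0,0,0]],[[0,0,0.155],[0,0,0]],[[0,0,0.165],[0,0,0]],[[0,0,0.165],[0,0,0]],[[0,0,0.165],[0,0,0]]]';python3 -m handwheel '[[[0,0,0],[0,0,0]],[[0,0,0],[0,0,0]],[[0,0,0],[0,0,0]],[[0,0,0],[0,0,0]]]' 0.2 40; python3 -c "
from h import *
avg(4)"
```

```text
time_s: 8.05
position: [0.4241, 0.2413, 0.0897]
tool_rot: [[-0.963, 0.27, -0.002], [0.27, 0.963, -0.0], [0.002, -0.001, -1.0]]
ft_force: [0.0, -0.2, 0.2]
grip_width: 0.0726
gripper_force: 0.0
time_s: 8.65
position: [0.4266, 0.2386, 0.0089]
tool_rot: [[-0.962, 0.274, 0.001], [0.274, 0.962, 0.0], [-0.001, 0.0, -1.0]]
ft_force: [-0.4, 0.3, -0.6]
grip_width: 0.0727
gripper_force: 0.0
time_s: 9.05
position: [0.4266, 0.2388, 0.0096]
tool_rot: [[-0.962, 0.274, 0.002], [0.274, 0.962, 0.001], [-0.002, 0.001, -1.0]]
ft_force: [-0.9, -0.8, 9.0]
grip_width: 0.0487
gripper_force: 39.8
pos [0.4266 0.2388 0.0096] sd [0. 0. 0.] yaw 74.11
```

```bash
python3 -m handwheel '[[[0,0,-0.04],[0,0,0]],[[0,0,-0.12],[0,0,0]],[[0,0,-0.18],[0,0,0]],[[0,0,-0.18],[0,0,0]]]'; python3 -c "
from h import *
plan2([.5145,-.024,.1],down(74.2),3)"
```

```text
time_s: 9.65
position: [0.4277, 0.2393, 0.1022]
tool_rot: [[-0.962, 0.274, 0.008], [0.274, 0.962, 0.002], [-0.007, 0.004, -1.0]]
ft_force: [0.1, 0.4, -1.9]
grip_width: 0.0489
gripper_force: 41.8
pos [0.4261 0.2388 0.0989] sd [0.0005 0.0002 0.0009] yaw 74.11
shift [-0.3139, -0.457, -0.0022] turn [0.0003, 0.0004, -0.0005]
```

```bash
python3 -m handwheel '[[[-0.314,-0.457,-0.002],[0,0,0]],[[-0.314,-0.457,-0.002],[0,0,0]],[[-0.314,-0.457,-0.002],[0,0,0]],[[-0.314,-0.457,-0.002],[0,0,0]],[[-0.314,-0.457,-0.002],[0,0,0]],[[-0.314,-0.457,-0.002],[0,0,0]],[[-0.314,-0.457,-0.002],[0,0,0]],[[-0.314,-0.457,-0.002],[0,0,0]]]'; python3 - <<'E'
from h import *
p,R=avg(3)
im,d=snap('side','s7')
zb=.003+p[2]-.0096
t=np.linspace(0,2*np.pi,72,endpoint=False);C=np.c_[np.cos(t),np.sin(t)]
for x in (.508,.511,.514):
    q=proj('side',np.vstack([np.c_[C*.0255+[x,-.024],np.full(72,z)] for z in(zb,zb+.022)]));print(x,q.min(0).round(1),q.max(0).round(1))
b=im.astype(int); B=b[...,2]-b[...,0]
print(B[178:204,268:281])
E
```

```text
time_s: 10.6
position: [0.5137, -0.024, 0.0981]
tool_rot: [[-0.961, 0.275, -0.003], [0.275, 0.961, 0.001], [0.003, 0.0, -1.0]]
ft_force: [0.4, 0.8, -1.2]
grip_width: 0.0487
gripper_force: 41.8
pos [ 0.5137 -0.023   0.0986] sd [0.0001 0.0002 0.0002] yaw 74.16
0.508 [256.4 181.9] [276.6 201.1]
0.511 [255.3 181.7] [275.4 201. ]
0.514 [254.1 181.6] [274.3 200.8]
[[ -3   0   1   1   1  -5  -5  -2  -4  -3  -6  -5  -6]
 [  4  -4   2   3  -5  -6  -6  -4  -4  -5  -5  -5  -4]
 [ -4  -3  -2   0   1  -5  -4  -6  -4  -5  -5  -5  -7]
 [ -1  -2  -1  -1   0  -7  -7  -5  -6  -6  -6  -4  -3]
 [ 36  13   5  -4  -5  -4  -8  -5  -2  -4  -2  -4  -2]
 [ 92  68  53  35   2  -8  -5  -4   0  -1  -2  -2  -4]
 [ 97  99  95  81  60   8  -6  -4  -1  -3  -2   0  -1]
 [ 92  97  95  97  82  48  23  -5   1  -4  -1   0  -4]
 [101  97  99  94 101  75  44   0  -4   0   0  -3  -3]
 [ 88  94  88  95  95 100  77  33  -1  -5   4  -2   0]
 [ 95  96  95 100  98 102  93  62   3  -4  -4   1  -1]
 [ 97  93  98  85  98 101  90  56  -3  -4  -4  -2  -3]
 [ 88  90  92 101 100  96  85  54   1  -2   1   0  -1]
 [ 98  92  92  98 100  98  88  55   0  -7   0  -1   1]
 [ 93  94  96  96  98 107  90  57   3  -4  -1  -1  -3]
 [ 94  97  92  96 100 104  91  58   1  -4   0  -1   2]
 [103 112  99  93 101  99  88  54   0  -3  -4   3  -2]
 [ 94 100  93 101  97  99  83  35  -3  -3   2   0  -3]
 [ 97 102  99  99 101 100  77  21  -8  -4  -2   0  -1]
 [ 96 100 101 105 110  83  34   5  -3   0  -4  -5   2]
 [105 103  89  75  58  31  -2  -5  -3  -5  -1  -1  -2]
 [ 68  49  26  11  -3 -11 -10  -3  -5   0   0   2  -3]
 [  8  -5 -12 -11 -11 -11 -10  -9 -10  -5  -5   0  -2]
 [-10  -8  -8  -7  -7  -6  -8 -10 -10 -11 -10  -6  -3]
 [ -8  -8  -7  -8  -8  -7  -7  -5  -4 -10 -10  -9 -10]
 [ -9  -9 -10  -7  -5  -5  -6 -10 -11 -10 -11  -9  -9]]
```

```bash
python3 -m handwheel '[[[-0.0028,-0.001,0.06],[0,0,0]],[[-0.0028,-0.001,0.1],[0,0,0]],[[-0.0028,-0.001,0.12],[0,0,0]],[[-0.0028,-0.001,0.128],[0,0,0]],[[-0.0028,-0.001,0.128],[0,0,0]]]'; python3 -m handwheel '[[[0,0,0.008],[0,0,0]],[[0,0,0.014],[0,0,0]],[[0,0,0.018],[0,0,0]],[[0,0,0.018],[0,0,0]],[[0,0,0.018],[0,0,0]]]'
```

```text
time_s: 11.3
position: [0.5158, -0.0246, 0.0355]
tool_rot: [[-0.962, 0.273, 0.0], [0.273, 0.962, 0.0], [-0.0, 0.0, -1.0]]
ft_force: [0.1, 0.4, -1.6]
grip_width: 0.0482
gripper_force: 41.8
time_s: 11.8
position: [0.5156, -0.0247, 0.0263]
tool_rot: [[-0.962, 0.274, -0.0], [0.274, 0.962, 0.0], [0.0, 0.0, -1.0]]
ft_force: [-0.3, 4.2, -0.9]
grip_width: 0.0486
gripper_force: 41.8
```

```bash
python3 -m handwheel '[[[0,0,0.003],[0,0,0]],[[0,0,0.003],[0,0,0]]]'
```

```text
time_s: 12.0
position: [0.5156, -0.0247, 0.0248]
tool_rot: [[-0.962, 0.274, -0.0], [0.274, 0.962, 0.0], [0.0, 0.0, -1.0]]
ft_force: [0.5, 4.7, 0.8]
grip_width: 0.0485
gripper_force: 42.0
```

```bash
python3 -m handwheel '[[[0,0.005,0],[0,0,0]],[[0,0.005,0.003],[0,0,0]],[[0,0.005,0.003],[0,0,0]]]'
```

```text
time_s: 12.3
position: [0.5167, -0.0227, 0.0245]
tool_rot: [[-0.962, 0.274, 0.001], [0.274, 0.962, -0.001], [-0.001, -0.0, -1.0]]
ft_force: [-4.1, 2.2, 13.9]
grip_width: 0.0484
gripper_force: 43.1
```

```bash
python3 -m handwheel '[[[0,0,0],[0,0,0]],[[0,0,0],[0,0,0]],[[0,0,0],[0,0,0]],[[0,0,0],[0,0,0]]]' 0.85;  python3 -m handwheel '[[[0,0,-0.04],[0,0,0]],[[0,0,-0.16],[0,0,0]],[[0,0,-0.3],[0,0,0]],[[0,0,-0.35],[0,0,0]],[[0,0,-0.35],[0,0,0]]]'; python3 - <<'E'
from h import *
im,d=snap('side','s8');P=cloud('side',d);h=cv2.cvtColor(im,cv2.COLOR_RGB2HSV);hue,s,v=np.moveaxis(h.astype(int),-1,0)
m=(hue>113)&(hue<128)&(s>110)&(np.hypot(P[...,0]-.513,P[...,1]+.023)<.045)&(P[...,2]<.07)
k=np.argwhere(m);print(m.sum(),k.min(0)[::-1],k.max(0)[::-1],P[m&(P[...,2]>.034)].mean(0),np.percentile(P[m][:,2],[50,90,97]))
t=np.linspace(0,2*np.pi,72,endpoint=False);C=np.c_[np.cos(t),np.sin(t)]
for c in([.5135,-.023],[.516,-.023],[.5135,-.020]):
    p=proj('side',np.vstack([np.c_[C*.0255+c,np.full(72,z)] for z in(.018,.04)]));print(c,p.min(0).round(1),p.max(0).round(1))
# gauge grasp pose
th=np.radians(35);ps=np.radians(-4.5);st=np.array([-np.sin(th)*np.cos(ps),-np.sin(th)*np.sin(ps),np.cos(th)])
gy=np.array([-np.sin(ps),np.cos(ps),0]); z=-st; R=np.stack([np.cross(gy,z),gy,z],1)
o=np.array([.4986,-.2638,.05]); g=o+.092*st; print('grip',g,'stem',st); print(R)
plan(g+st*(.08-.0187),R)
np.save('Rg.npy',R); np.save('grip.npy',np.r_[g,st])
E
```

```text
time_s: 12.7
position: [0.5164, -0.0226, 0.0232]
tool_rot: [[-0.962, 0.274, -0.0], [0.274, 0.962, -0.0], [0.0, -0.0, -1.0]]
ft_force: [-0.1, -1.0, 0.4]
grip_width: 0.0722
gripper_force: 0.0
time_s: 13.2
position: [0.5184, -0.023, 0.2042]
tool_rot: [[-0.962, 0.274, 0.011], [0.274, 0.962, -0.003], [-0.011, -0.0, -1.0]]
ft_force: [0.1, 0.6, -0.4]
grip_width: 0.0728
gripper_force: 0.0
245 [254 204] [272 221] [ 0.51408776 -0.01746495  0.04017923] [0.03949197 0.04254079 0.04372858]
[0.5135, -0.023] [254.1 203.8] [273.5 222.7]
[0.516, -0.023] [253.2 203.6] [272.5 222.6]
[0.5135, -0.02] [253.8 204.5] [273.2 223.5]
grip [ 0.44599364 -0.25965979  0.12536199] stem [-0.57180829  0.04500229  0.81915204]
[[-0.81662687  0.0784591   0.57180829]
 [ 0.06426993  0.99691733 -0.04500229]
 [-0.57357644  0.         -0.81915204]]
shift [0.0774, -0.5087, 0.0519] turn [-0.0195, -0.1915, -0.0612] rows>= 5.2 4.2
```

```bash
python3 - <<'E'
from h import *
R=np.load('Rg.npy');g=np.load('grip.npy');gx=-R[:,0];gy=R[:,1];st=g[3:];g=g[:3]
for n in('top','side'):
    i=cv2.imread(f'pics/{n}0.png');d=np.load(f'pics/{n}0.npy');P=cloud(n,d);h=cv2.cvtColor(i,cv2.COLOR_BGR2HSV);hue,s,v=np.moveaxis(h.astype(int),-1,0)
    m=(hue>18)&(hue<36)&(s>120)&(v>50)&(np.linalg.norm(P-g,axis=2)<.06)
    k=np.argwhere(m)[:,::-1]; print(n,m.sum(),'obs',k.min(0)-.5,k.max(0)+.5,'centroid',k.mean(0).round(2))
    X=np.array([g+a*.012*gx+b*.012*gy+c*.023*st for a in(-1,1) for b in(-1,1) for c in(-1,1)]);p=proj(n,X)
    im=np.zeros((384,512),np.uint8);hu=cv2.convexHull((p*16).round().astype(np.int32));cv2.fillConvexPoly(im,hu,1,shift=4)
    kk=np.argwhere(im)[:,::-1];print('pred',len(kk),p.min(0).round(1),p.max(0).round(1),kk.mean(0).round(2))
    for e,nm in((np.array([.01,0,0]),'x'),(np.array([0,.01,0]),'y'),(np.array([0,0,.01]),'z')): print(nm,(proj(n,[g+e])-proj(n,[g])).round(2))
    Q=(P[m]-g)@np.stack([gx,gy,st],1); print('local pctl (x,y,stem) mm',(np.percentile(Q,[3,50,97],axis=0)*1000).round(1).tolist())
E
```

```text
top 151 obs [338.5 204.5] [350.5 220.5] centroid [344.5  212.85]
pred 173 [338.9 205.3] [350.7 220.7] [344.69 213.01]
x [[-0.18 -3.41]]
y [[-3.42  0.07]]
z [[ 0.72 -0.3 ]]
local pctl (x,y,stem) mm [[-10.7, -16.4, -23.2], [8.1, 3.3, 13.4], [12.4, 13.7, 25.9]]
side 175 obs [296.5 129.5] [314.5 148.5] centroid [305.17 139.3 ]
pred 193 [295.7 129.8] [313.7 148.7] [304.6  139.39]
x [[-3.42 -0.44]]
y [[-0.5   1.79]]
z [[ 0.26 -2.97]]
local pctl (x,y,stem) mm [[-11.3, -9.7, -20.9], [1.3, 11.9, 7.2], [11.4, 17.6, 26.9]]
```

```bash
python3 -m handwheel '[[[0.077,-0.509,0.03],[-0.0195,-0.1915,-0.061]],[[0.077,-0.509,0.03],[-0.0195,-0.1915,-0.061]],[[0.077,-0.509,0.03],[-0.0195,-0.1915,-0.061]],[[0.077,-0.509,0.03],[-0.0195,-0.1915,-0.061]],[[0.077,-0.509,0.05],[-0.0195,-0.1915,-0.061]],[[0.077,-0.509,0.05],[-0.0195,-0.1915,-0.061]],[[0.077,-0.509,0.05],[-0.0195,-0.1915,-0.061]],[[0.077,-0.509,0.05],[-0.0195,-0.1915,-0.061]]]' 0.62; python3 - <<'E'
from h import *
R=np.load('Rg.npy');g=np.load('grip.npy');plan2(g[:3]-.014*g[3:],R,4); s=observe(); print(s['q'].round(1),s['grip_width'])
E
```

```text
time_s: 14.05
position: [0.4222, -0.2544, 0.1861]
tool_rot: [[-0.834, 0.103, 0.543], [0.088, 0.995, -0.053], [-0.545, 0.004, -0.838]]
ft_force: [0.1, -0.2, -1.0]
grip_width: 0.053
gripper_force: 0.0
pos [ 0.4229 -0.2509  0.186 ] sd [0.0003 0.001  0.0002] yaw 84.45
shift [0.0251, -0.0134, 0.1556] turn [-0.0021, -0.011, -0.0056]
[ -58.5    9.7  108.6   36.9   46.8 -165.2] 0.052762955165680143
```

Joint 6 is at its limit here, so I'll grip a quarter turn round (closing along gauge x), which brings it back to mid-range.

```bash
python3 -m handwheel '[[[0,0,0],[0,0,0.45]],[[0,0,0],[0,0,0.45]],[[0,0,0],[0,0,0.45]],[[0,0,0],[0,0,0.45]],[[0,0,0],[0,0,0.45]],[[0,0,0],[0,0,0.45]],[[0,0,0],[0,0,0.45]],[[0,0,0],[0,0,0.45]],[[0,0,0],[0,0,0.45]],[[0,0,0],[0,0,0.45]]]'; python3 - <<'E'
from h import *
R=np.load('Rg.npy');R=np.stack([R[:,1],-R[:,0],R[:,2]],1);np.save('R90.npy',R);g=np.load('grip.npy');plan2(g[:3]+.06*g[3:],R,4);plan2(g[:3]-.014*g[3:],R,1); s=observe(); print(s['q'].round(1),s['grip_width'])
E
```

```text
time_s: 15.25
position: [0.4237, -0.2495, 0.1868]
tool_rot: [[-0.034, 0.839, 0.544], [0.996, 0.072, -0.048], [-0.079, 0.54, -0.838]]
ft_force: [0.6, -0.2, -0.2]
grip_width: 0.0531
gripper_force: 0.0
pos [ 0.4237 -0.2498  0.1869] sd [0.     0.0002 0.0001] yaw 5.15
shift [-0.0114, -0.0345, 0.0083] turn [-0.0108, 0.0011, 0.0451]
pos [ 0.4236 -0.2503  0.187 ] sd [0. 0. 0.] yaw 5.29
shift [-0.0101, -0.0295, 0.1565] turn [-0.0107, 0.0013, 0.0457]
[-58.5   9.7 108.5  36.9  46.8 -84.3] 0.05293509139734177
```

```bash
python3 -m handwheel '[[[-0.011,-0.0345,0.008],[-0.0108,0.001,0.0455]],[[-0.011,-0.0345,0.008],[-0.0108,0.001,0.0455]],[[-0.011,-0.0345,0.008],[-0.0108,0.001,0.0455]],[[-0.011,-0.0345,0.008],[-0.0108,0.001,0.0455]]]'; python3 - <<'E'
from h import *
R=np.load('R90.npy');g=np.load('grip.npy');plan2(g[:3]-.014*g[3:],R,6); s=observe(); print(s['q'].round(1))
E
```

```text
time_s: 15.9
position: [0.4117, -0.2579, 0.1754]
tool_rot: [[0.078, 0.816, 0.572], [0.997, -0.063, -0.047], [-0.002, 0.574, -0.819]]
ft_force: [0.3, 0.7, 1.2]
grip_width: 0.053
gripper_force: 0.0
pos [ 0.4117 -0.2578  0.1753] sd [0.0001 0.     0.0001] yaw -4.49
shift [0.002, -0.0011, 0.1492] turn [0.0002, 0.0006, 0.0]
[-61.9  10.4 111.4  42.2  46.  -84.2]
```

```bash
python3 -m handwheel '[[[0.002,-0.001,0.03],[0,0.0006,0]],[[0.002,-0.001,0.06],[0,0.0006,0]],[[0.002,-0.001,0.09],[0,0.0006,0]],[[0.002,-0.001,0.12],[0,0.0006,0]],[[0.002,-0.001,0.14],[0,0.0006,0]],[[0.002,-0.001,0.149],[0,0.0006,0]],[[0.002,-0.001,0.149],[0,0.0006,0]],[[0.002,-0.001,0.149],[0,0.0006,0]]]'; python3 -m handwheel '[[[0,0,0],[0,0,0]],[[0,0,0],[0,0,0]],[[0,0,0],[0,0,0]],[[0,0,0],[0,0,0]],[[0,0,0],[0,0,0]],[[0,0,0],[0,0,0]]]' 0.1 40; python3 -c "
from h import *
avg(4)"
```

```text
time_s: 17.0
position: [0.4536, -0.2605, 0.114]
tool_rot: [[0.08, 0.816, 0.573], [0.997, -0.066, -0.045], [0.001, 0.574, -0.819]]
ft_force: [-0.2, 0.1, 1.0]
grip_width: 0.0529
gripper_force: 0.0
time_s: 17.6
position: [0.4536, -0.2606, 0.1142]
tool_rot: [[0.081, 0.816, 0.573], [0.997, -0.066, -0.046], [0.001, 0.575, -0.818]]
ft_force: [-3.9, 0.2, 6.2]
grip_width: 0.0237
gripper_force: 39.2
pos [ 0.4536 -0.2605  0.1142] sd [0. 0. 0.] yaw -4.66
```

```bash
python3 -m handwheel '[[[0,0,-0.01],[0,0,0]],[[0,0,-0.03],[0,0,0]],[[0,0,-0.07],[0,0,0]],[[0,0,-0.12],[0,0,0]],[[0,0,-0.18],[0,0,0]],[[0,0,-0.24],[0,0,0]],[[0,0,-0.25],[0,0,0]],[[0,0,-0.25],[0,0,0]]]' 0.1 60; python3 - <<'E'
from h import *
plan2([.46,-.16,.24],down(-15.8),4); s=observe(); print(s['grip_width'],s['ft_force'],s['q'].round(1))
E
```

```text
time_s: 18.6
position: [0.3817, -0.2548, 0.2159]
tool_rot: [[0.08, 0.816, 0.572], [0.997, -0.066, -0.046], [0.0, 0.574, -0.819]]
ft_force: [-0.1, -0.5, -4.9]
grip_width: 0.0231
gripper_force: 60.5
pos [ 0.3821 -0.2544  0.2149] sd [0.0001 0.0001 0.0002] yaw -4.67
shift [0.2007, 0.1434, 0.0397] turn [0.1935, -0.0199, 0.0602]
0.023349283899363027 [ 0.11499141  0.94051916 -6.25196211] [-66.3   4.4 110.2  38.6  54.2 -81.8]
```

```bash
python3 -m handwheel '[[[0.2,0.143,0.04],[0.1935,-0.02,0.06]],[[0.2,0.143,0.04],[0.1935,-0.02,0.06]],[[0.2,0.143,0.04],[0.1935,-0.02,0.06]],[[0.2,0.143,0.04],[0.1935,-0.02,0.06]],[[0.2,0.143,0.04],[0.1935,-0.02,0.06]],[[0.2,0.143,0.04],[0.1935,-0.02,0.06]],[[0.2,0.143,0.04],[0.1935,-0.02,0.06]]]'; python3 -c "
from h import *
plan2([.514,-.0225,.19],down(-15.7),3)"
```

```text
time_s: 19.5
position: [0.462, -0.1599, 0.2392]
tool_rot: [[0.269, 0.963, -0.001], [0.963, -0.269, -0.0], [-0.001, -0.001, -1.0]]
ft_force: [0.7, 0.8, -5.4]
grip_width: 0.0234
gripper_force: 61.3
pos [ 0.4603 -0.1602  0.2395] sd [0.0006 0.0002 0.0003] yaw -15.65
shift [0.294, 0.0289, 0.0991] turn [0.0005, -0.0001, 0.0003]
```

```bash
python3 -m handwheel '[[[0.294,0.029,0.05],[0,0,0]],[[0.294,0.029,0.08],[0,0,0]],[[0.294,0.029,0.099],[0,0,0]],[[0.294,0.029,0.099],[0,0,0]],[[0.294,0.029,0.099],[0,0,0]],[[0.294,0.029,0.099],[0,0,0]]]'; python3 - <<'E'
from h import *
p,R=avg(4); im,d=snap('side','s9')
B=cv2.resize(im[120:250,200:330,::-1],(600,600),interpolation=cv2.INTER_CUBIC);cv2.imwrite('pics/k1.png',B)
E
```

```text
time_s: 20.25
position: [0.5136, -0.0243, 0.1916]
tool_rot: [[0.273, 0.962, 0.002], [0.962, -0.273, -0.002], [-0.002, 0.003, -1.0]]
ft_force: [-0.4, 0.0, -4.7]
grip_width: 0.0231
gripper_force: 61.0
pos [ 0.5138 -0.0246  0.1918] sd [0.     0.0001 0.0001] yaw -15.88
```

View pics/k1.png

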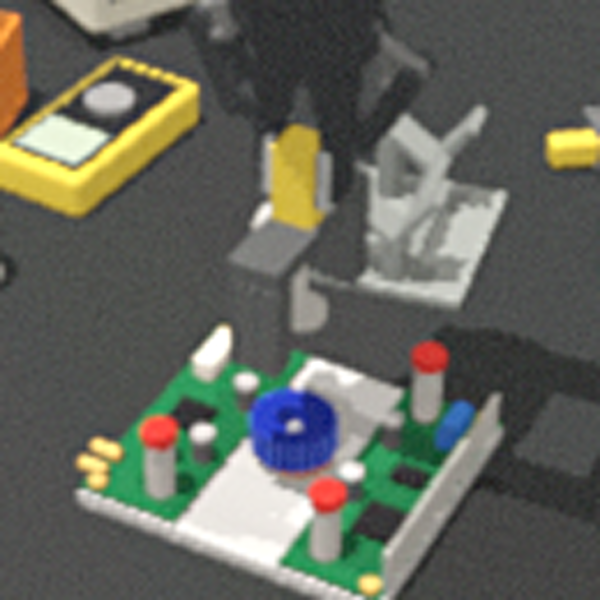

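The gauge hangs upright over the stack, with the collar visible under the heat sink at (295,440) and the bar end top near (270,245). I'll check the bar corners against prediction.

```bash
python3 - <<'E'
from h import *
y=np.array([.273,.962,0]);x=np.array([.962,-.273,0])
s=600/130
f=lambda X:((proj('side',X)-[200,120]+.5)*s-.5).round(0).tolist()
o=np.array([.5138,-.0246,.1131])
print('bar end top',f([o+a*.015*x+.053*y+[0,0,.069] for a in(-1,1)]),'bot',f([o+a*.015*x+.053*y+[0,0,.0] for a in(-1,1)]))
print('grip', f([o+a*.012*x+b*.012*y+[0,0,c] for a in(-1,1) for b in(1,) for c in(.069,.115)]))
print('1cm y',np.array(f([o+.01*y]))-f([o]))
p=np.array([.5135,-.023,.04]);print('heat sink top centre',f([p]),'edge',f([p+.0255*x,p-.0255*x,p+.0255*y,p-.0255*y]))
im=cv2.imread('pics/s9.png');h=cv2.cvtColor(im,cv2.COLOR_BGR2HSV);hue,sa,v=np.moveaxis(h.astype(int),-1,0)
print(v[165:200,246:266:1][::2])
E
```

```text
bar end top [[278.0, 273.0], [227.0, 256.0]] bot [[276.0, 377.0], [227.0, 359.0]]
grip [[311.0, 230.0], [313.0, 157.0], [270.0, 217.0], [271.0, 144.0]]
1cm y [[-9. 10.]]
heat sink top centre [[296.0, 417.0]] edge [[257.0, 403.0], [336.0, 432.0], [275.0, 443.0], [317.0, 392.0]]
[[ 77  82  81  83  82  77  77  80  72 116 207 251 238 206 209 210 210 211
  211 211]
 [ 79  80  77  81  76  75  77  77 113 204 241 209 170 171 185 207 213 212
  211 213]
 [ 75  77  79  78  79  78  75  75 130 165 146 128 123 123 129 127 129 143
  160 179]
 [ 80  82  83  77  80  79  84 107 126 128 131 129 129 130 126 128 126 127
  125 128]
 [ 81  78  83  76  81 105 126 130 127 130 128 130 129 126 130 127 129 128
  132 122]
 [ 75  84  79 102 125 134 133 130 131 130 126 129 129 126 128 126 133 120
   88  74]
 [ 76  76  80  85  96 101 114 120 133 132 126 132 130 130 134 123 101  78
   71 100]
 [ 79  82  81  81  90  87  88  84  85  89  90 102 104 114 101  83  66  95
  133 155]
 [ 79  80  82  84  85  94  98  86  94  89  83  85  85  84  73  69  79 125
  164 162]
 [ 80  82  81  81  81  87  88  93  97  84  86 105 100  96  83  72  81 129
  161 161]
 [ 82  82  79  85  85  92  91  87  87  88  92  88  87  86  85  71  81 126
  160 160]
 [ 79  83  82  82  85  86  88  91  85  86  86  91  87  86  79  71  86 128
  157 158]
 [ 77  73  78  79  81  87  92  87  86  83  88  92  88  87  75  71  87 128
  155 156]
 [144 248 255 236 106  82  90  87  90  81  87  87  87  94  82  69  80 113
  139 135]
 [255 255 255 254 121  77  85  93  85  88  90  90  88  87  80  76  79  74
   78  79]
 [255 255 255 225 104  81  90  87  88  82  89  88  88  91  81  77  74  87
   93  83]
 [255 255 212 148  86  77  93  87  87  88  87  90  92  83  79  76  92 142
  158 149]
 [212 178 152 154 144 132 139 124  97  85  83  91  89  85  84  89 133 154
  147 147]]
```

```bash
python3 -m handwheel '[[[0.004,-0.0017,0.01],[0,0,-0.002]],[[0.004,-0.0017,0.05],[0,0,-0.002]],[[0.004,-0.0017,0.09],[0,0,-0.002]],[[0.004,-0.0017,0.12],[0,0,-0.002]],[[0.004,-0.0017,0.14],[0,0,-0.002]],[[0.004,-0.0017,0.155],[0,0,-0.002]],[[0.004,-0.0017,0.17],[0,0,-0.002]],[[0.004,-0.0017,0.18],[0,0,-0.002]],[[0.004,-0.0017,0.18],[0,0,-0.002]],[[0.004,-0.0017,0.18],[0,0,-0.002]]]'; python3 -m handwheel '[[[0,0,0.006],[0,0,0]],[[0,0,0.012],[0,0,0]],[[0,0,0.016],[0,0,0]],[[0,0,0.018],[0,0,0]],[[0,0,0.018],[0,0,0]],[[0,0,0.018],[0,0,0]]]';python3 -c "
from h import *
avg(3)"
```

```text
time_s: 21.5
position: [0.5138, -0.0214, 0.1013]
tool_rot: [[0.266, 0.964, 0.001], [0.964, -0.266, -0.002], [-0.002, 0.002, -1.0]]
ft_force: [-0.2, 0.4, -4.1]
grip_width: 0.0232
gripper_force: 61.2
time_s: 22.1
position: [0.5138, -0.0214, 0.0921]
tool_rot: [[0.266, 0.964, 0.001], [0.964, -0.266, -0.002], [-0.002, 0.002, -1.0]]
ft_force: [0.8, -0.1, -3.1]
grip_width: 0.0236
gripper_force: 61.2
pos [ 0.5138 -0.0214  0.0922] sd [0. 0. 0.] yaw -15.42
```

```bash
python3 -m handwheel '[[[-0.0014,0,0.001],[0,0,0]],[[-0.0014,0,0.003],[0,0,0]],[[-0.0014,0,0.004],[0,0,0]],[[-0.0014,0,0.004],[0,0,0]]]'; python3 -m handwheel '[[[0,0,0.001],[0,0,0]],[[0,0,0.002],[0,0,0]],[[0,0,0.002],[0,0,0]]]'
```

```text
time_s: 22.65
position: [0.5135, -0.022, 0.09]
tool_rot: [[0.266, 0.964, 0.001], [0.964, -0.266, -0.002], [-0.002, 0.001, -1.0]]
ft_force: [0.0, 1.1, -4.0]
grip_width: 0.0232
gripper_force: 61.2
time_s: 22.95
position: [0.5135, -0.0222, 0.0894]
tool_rot: [[0.266, 0.964, 0.001], [0.964, -0.266, -0.002], [-0.002, 0.002, -1.0]]
ft_force: [-1.8, -1.5, 2.0]
grip_width: 0.0232
gripper_force: 62.2
```

```bash
python3 -m handwheel '[[[0,0,0],[0,0,0]],[[0,0,0],[0,0,0]],[[0,0,0],[0,0,0]],[[0,0,0],[0,0,0]],[[0,0,0],[0,0,0]]]' 0.62 20; python3 -m handwheel '[[[0,0,-0.01],[0,0,0]],[[0,0,-0.03],[0,0,0]],[[0,0,-0.07],[0,0,0]],[[0,0,-0.13],[0,0,0]],[[0,0,-0.2],[0,0,0]],[[0,0,-0.25],[0,0,0]],[[0,0,-0.25],[0,0,0]]]';  python3 - <<'E'
from h import *
im,d=snap('side','s10')
B=cv2.resize(im[120:250,200:330,::-1],(600,600),interpolation=cv2.INTER_CUBIC);cv2.imwrite('pics/l1.png',B)
y=np.array([.267,.964,0]);x=np.array([.964,-.267,0])
s=600/130
f=lambda X:((proj('side',X)-[200,120]+.5)*s-.5).round(0).tolist()
o=np.array([.5135,-.0225,.010])
print('bar end top',f([o+a*.015*x+.053*y+[0,0,.069] for a in(-1,1)]),'bot',f([o+a*.015*x+.053*y for a in(-1,1)]),'grip top',f([o+a*.012*x+b*.012*y+[0,0,.115] for a in(-1,1) for b in(-1,1)]))
E
```

```text
time_s: 23.45
position: [0.5136, -0.0221, 0.0891]
tool_rot: [[0.266, 0.964, 0.001], [0.964, -0.266, -0.002], [-0.002, 0.002, -1.0]]
ft_force: [0.5, 0.8, -0.1]
grip_width: 0.0527
gripper_force: 0.0
time_s: 24.15
position: [0.5146, -0.022, 0.2183]
tool_rot: [[0.266, 0.964, 0.009], [0.964, -0.266, -0.004], [-0.002, 0.009, -1.0]]
ft_force: [0.0, 0.1, 0.3]
grip_width: 0.0529
gripper_force: 0.0
bar end top [[276.0, 428.0], [227.0, 411.0]] bot [[274.0, 521.0], [228.0, 503.0]] grip top [[329.0, 295.0], [308.0, 319.0], [290.0, 282.0], [269.0, 305.0]]
```

View pics/l1.png

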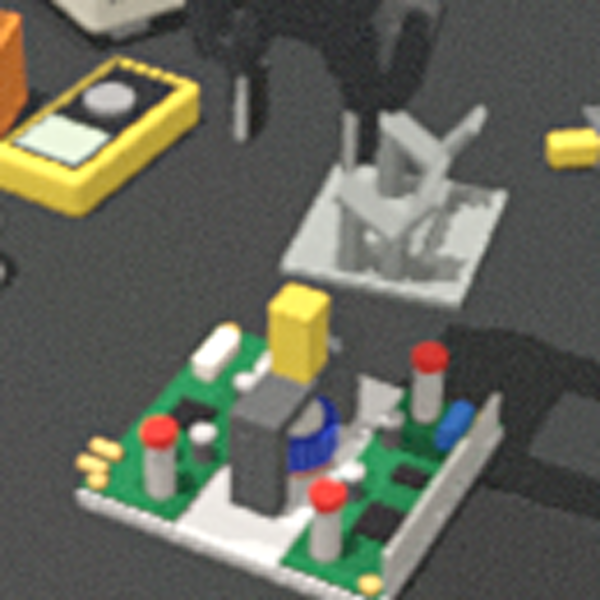

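The gauge stands on the lane over the stack: grip top near (300,295), near leg foot near (260,510). One numeric check of tilt and centring before handing in.

```bash
python3 - <<'E'
from h import *
from scipy.optimize import minimize
y0=np.radians(74.5)
im,d=snap('side','s11');P=cloud('side',d);h=cv2.cvtColor(im,cv2.COLOR_RGB2HSV);hue,s,v=np.moveaxis(h.astype(int),-1,0)
g=(hue>18)&(hue<36)&(s>120)&(np.hypot(P[...,0]-.5135,P[...,1]+.022)<.04)&(P[...,2]>.06)
k=np.argwhere(g)[:,::-1];print('grip obs',k.min(0)-.5,k.max(0)+.5,k.mean(0).round(2))
ey=np.array([np.cos(y0),np.sin(y0),0]);ex=np.array([np.sin(y0),-np.cos(y0),0]);o=np.array([.5135,-.0225,.010])
X=np.array([o+a*.012*ex+b*.012*ey+[0,0,c] for a in(-1,1) for b in(-1,1) for c in(.069,.115)]);p=proj('side',X)
m=np.zeros((384,512),np.uint8);cv2.fillConvexPoly(m,cv2.convexHull((p*16).round().astype(np.int32)),1,shift=4);kk=np.argwhere(m)[:,::-1]
print('grip pred',p.min(0).round(1),p.max(0).round(1),kk.mean(0).round(2))
q=[o+a*.015*ex+.053*ey+[0,0,z] for a in(-1,1) for z in(0,.069)];print('leg pred px',proj('side',q).round(1).tolist())
print(v[202:234:1,246:266]);
top=g&(P[...,2]>.115);print('top z',np.percentile(P[g][:,2],[95,99]))
E
```

```text
grip obs [258.5 180.5] [271.5 202.5] [264.52 191.62]
grip pred [257.7 180.7] [270.8 202.8] [264.35 191.73]
leg pred px [[259.0, 232.5], [259.4, 212.4], [248.9, 228.6], [248.9, 208.6]]
[[154 147 153 144 167 221 252 250 237 193 147 122 128 129 129 130 148 160
  181 202]
 [156 151 141 135 155 194 226 222 197 144 126 127 126 131 125 131 127 128
  137 154]
 [158 150 137 139 133 138 166 172 148 125 124 130 128 126 126 124 127 120
  130 130]
 [152 141 140 136 129 104 115 134 130 124 126 129 131 127 130 128 127 130
  131 120]
 [151 141 142 140 132 110 119 126 128 126 129 129 126 128 132 126 130 130
  123 104]
 [134 141 141 140 137 124 129 132 129 128 128 125 131 131 130 128 129 125
  108  77]
 [ 87 117 141 139 132 131 131 131 132 129 130 127 130 124 130 132 128 118
   80  79]
 [ 61 103 138 137 122 133 130 129 127 128 127 126 128 130 131 133 122  86
   70 101]
 [ 94 133 140 125 103 100 110 121 131 135 128 128 125 127 129 120  92  68
   87 129]
 [128 141 140 125  90  89  88  96 111 116 128 137 131 133 124  93  71  89
  127 153]
 [179 139 141 123  94  90  86  85  89  93 100 107 115 121 108  75 
[... 1134 characters left out ...]
235 194  98  84  91  89  86  87  91  90  92  84  70  77 122 155
  155 157]
 [239 239 234 193  93  77  87  91  87  90  88  91  92  83  68  75 123 155
  156 166]
 [237 239 231 191 103  78  79  82  89  88  90  87  91  82  68  68 122 157
  157 169]
 [235 237 238 223 183 130 112  91  84  85  88  88  93  85  73  89 135 156
  171 194]
 [235 235 238 237 234 229 221 183 134  99  83  86  84  77  74 118 160 188
  224 252]
 [235 236 236 238 239 239 241 235 219 184 135 106  96  90 113 152 183 223
  255 255]
 [234 236 234 234 234 238 238 239 237 234 230 219 185 170 212 238 249 255
  255 255]
 [236 237 236 234 235 236 235 237 238 240 240 240 233 230 237 245 254 255
  255 247]]
top z [0.12694401 0.12830939]
```

```bash
python3 -c "
from rig import *
print(close_job())"
```

```text
the job is handed in; nothing more can be done
None
```

Job handed in at about 24 s of the 72 s limit: the collar and then the heat sink are home on the post and released, and the gauge stands on the lane over the stack, upright and centred to about 1 mm by the side camera; the foot's reading could not be read out.

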